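Start the cup warmer on its hot setting

TASK

Start the cup warmer on hot by pushing its keys in this order: switch its mains rocker on by pressing down the raised far half, then push the large round key fully down so that it stays down, then press the long start bar fully down and let it come up again. Do not press the small round key, and do not move or lift the mugs or anything else that stands about.

Things in the scene. Friction and masses are not known exactly. Their poses are not given: they have to be found in the camera images.
- warmer: low white and aluminium cup warmer, fixed, 240 mm deep (x, away from robot), 280 wide (y, left), 45 high; origin under its centre. Two cup pads at x +55, y +-64 mm. Four grey keys, each on a black bezel 66x52 mm, 5 high, stand in a row on the deck at x -75, 64 mm apart; which key is in which place changes.
- power_rocker (a joint): mains rocker, a tilting plate 54 mm long (x, front to back) and 28 mm wide, hinged across its middle 53 mm above the worktop. 0 = off (far end raised about 4 mm, near end sunk), 0.32 rad = on (far end sunk). It is pushed over with about 2 to 3 N on its far half and stays where it is left.
- power_press (a point): point on the upper face of the rocker's far half, 18 mm from its hinge: push here, downward; moves and tilts with the rocker (about 60 mm above the worktop when off)
- hot_key (a joint): large round key (hot setting), 34 mm across; a push key that stays down: 0 = up, 0.008 m = fully down; moves straight down at about 2.5 N
- hot_top (a point): centre of the top of the large round key (60 mm above the worktop when up, 52 when down); moves with it; its axes are the warmer's
- warm_key (a joint): small round key (keep-warm setting), 18 mm across; same push key that stays down: 0 = up, 0.008 m = fully down; not wanted here
- warm_top (a point): centre of the top of the small round key (60 mm above the worktop when up)
- start_bar (a joint): start key, an oblong bar 46 mm wide (y, left to right) and 18 mm deep (x); sprung: 0 = up, 0.008 m = fully down, takes 1.6 N to start and 4.8 N at full depth, comes up by itself when let go
- start_top (a point): centre of the top of the start bar (60 mm above the worktop when up); moves with it; its axes are the warmer's
- mug_tea: loose white mug with dark dots, 82 mm across, 91 mm high, handle outward, standing on the right-hand cup pad; origin under its middle (handle included), on the pad; not to be disturbed
- mug_blue: loose white mug with yellow stripes, 86 mm across, 101 mm high, handle outward, standing on the left-hand cup pad; origin under its middle (handle included), on the pad; not to be disturbed
- lemon: loose lemon, 78x55x56 mm, beside the warmer's right end; origin at the middle of its underside; not to be disturbed
- jar_spice3: loose small glass jar with a dark lid, 42 mm across, 70 mm high, beside the warmer's left end; origin at the middle of its underside; not to be disturbed
- bean_tin: loose food tin, 75 mm across, 58 mm high, to the left on the worktop; origin at the middle of its underside; not to be disturbed
- spoon: loose spoon, 188 mm long, lying to the right on the worktop; origin at the middle of its underside; not to be disturbed

How it is judged:
By the outcome, as a careful person would: the job done as asked, in the order asked, and still so for the second after the job is handed in, with the robot touching nothing.
It also fails if it takes over 58 s, if anything falls off the work surface, if the arm or the gripper's body presses on something with over 40 N, if the wrist force passes 120 N, or if a joint passes its speed limit or range.

ROBOT

A 6-joint arm with a two-finger parallel gripper is mounted at the origin on a cart in front of the work surface, level with it; the furniture and walls round the work are solid. World frame = base frame: x ahead of the robot, y to its left, z up, the work surface at z = 0. Lengths are in m, angles in rad, forces in N, time in s.
With the tool pointing down it reaches from about 0.25 to 0.775 m from the base axis. Payload 4 kg.
Tool frame: the origin (TCP) lies between the finger pads; the fingertips stand 25 mm ahead of it and the grasp point (between the pads) lies 6 mm ahead of it; z points along the fingers, y is the line along which they close (so a half turn about z gives the same grasp; the last joint's range is limited). The gripper opens to 85 mm and grips with 20 to 120 N. Pads are 22 mm wide; open, the fingers measure 114 mm over their backs; the gripper's body (76 mm by 85 mm) begins 54 mm behind the grasp point. The pads swing forward as they close: fully open they stand 13 mm farther back than shut.
Start: joints at [-1.442, 0.087, 1.371, -0, 1.684, -0.103], TCP at [0.126, -0.535, 0.256] pointing down, gripper open.
Joint ranges: [-3.1, 3.1], [-0.76, 2.03], [0.27, 2.55], [-1.08, 4.22], [0.17, 2.65], [-2.57, 2.57]. Speed limits (rad/s): [2.79, 2.79, 3.14, 3.14, 3.14, 3.14].

INTERFACE

Orientations are given as a unit quaternion [w, x, y, z].
In Python, from workcell import status, viewer, workorder gives the robot as it stands. The module is installed in compiled form; this text tells all that it offers.
- The arm moves only by the tool play_rows, never from a script. Its argument "rows" is a list that holds one entry, the list of rows, each a list of 7 numbers: the shift along the tool's x, y, z in m, then the turn, a rotation vector about the tool's x, y, z in degrees, then the opening in per cent of the stroke, from 0 (shut) to 100 (fully open). A call has 1 to 12 rows; each row shifts and turns the commanded pose from where the row before left it, along the tool's axes as they then stand; what a row does not reach is not made up. A row lasts 1/12 s, in which the tool goes at most 41.7 mm and 7.16 degrees, less where a joint would pass 70% of its speed; a pose out of reach is approached as far as the arm can. A call is refused whole if a number of a shift passes 0.0417 or a number of a turn 7.16, either way. A call with a gripper value outside its range is refused whole. The fingers move at their own pace and stop on an object; "force" is the grip in N (left out, the last holds). Time passes only in rows, so rows that do not move let the fingers close. It gives the time, the measured TCP pose, the force, the opening and the grip force at its end, in the units of the state.
- status.sense(): the state, without advancing time (a new reading comes with each control period).
- viewer.read_camera(name): name is "scene" or "top"; returns (picture, depth): 480x640x3 uint8, red, green, blue; 480x640 float32, m along the optical axis (not along the pixel's ray), 0 where there is no reading.
- viewer.camera_info(name): a dict with "intrinsics" (3x3 intrinsics, pixels), "dist_coeffs" ([k1, k2, p1, p2, k3] as OpenCV has them; the pictures are not rectified), "origin" and "rotation" of the camera in the world. Camera axes: x right, y up, looking along -z (the intrinsics and any distortion apply to the point x, -y, -z); pixel columns grow to the right and rows downward; lengths in m; the calibration is good to about 2 mm. A picture is of the moment at which its call begins. camera_info takes no time and is no camera call.
- workorder.finish_job(): hands the job in; it is judged then, once.
The state is a dict: "time": time; "joint_pos": joint angles; "joint_velocities": joint speeds; "joint_efforts": joint torques, N m; "tcp_pos": TCP position; "orientation": TCP orientation; "force": force on the tool from outside, world axes, zero at the start; "torque": the same for the moment, N m; "grip_width": opening from 0.0 (shut) to 1.0 (fully open); "grip_force": force on a finger pad.
Only numpy, scipy, OpenCV 4.12 (cv2) and the standard library are available. Lean on these libraries where they do the work, as an engineer would, in place of code of your own. Each camera call takes 0.05 s, during which the arm holds its last target. There are 200 camera calls.

## Working session

There is one attempt and no reset: what is moved stays moved. The work goes in short steps, Python scripts to look and compute and a tool call to move; the robot and the scene stay as the last step left them, time stands still between calls to the robot, and variables do not carry over. Pictures are saved under pics/ and viewed, at most 10 in all, crops included, and the job is handed in when it is done.

Besides the shell and the picture viewer there is one more tool, called after "Call:" as name(argument=value, ...), one argument or row to a line, values as JSON. play_rows: Moves the arm, as the interface text tells. Its arguments: {"type":"object","properties":{"rows":{"type":"array","items":{"type":"array","items":{"type":"array","items":{"type":"number"}}}},"force":{"type":"number"}},"required":["rows"]}

```bash
mkdir -p pics; cat > h.py <<'E'
import numpy as np, cv2
from workcell import status, viewer, workorder
def cam(n):
    p,d=viewer.read_camera(n); return p,d,viewer.camera_info(n)
def world(u,v,d,c):
    K=np.array(c["intrinsics"]);x,y=cv2.undistortPoints(np.array([[[u,v]]],float),K,np.array(c["dist_coeffs"]))[0,0]
    return np.array(c["origin"])+np.array(c["rotation"]).reshape(3,3)@np.array([x*d,-y*d,-d])
def cloud(d,c):
    h,w=d.shape;g=np.stack(np.meshgrid(np.arange(w),np.arange(h)),-1).reshape(-1,1,2).astype(float)
    q=cv2.undistortPoints(g,np.array(c["intrinsics"]),np.array(c["dist_coeffs"]))[:,0];z=d.reshape(-1,1)
    P=np.hstack([q[:,:1]*z,-q[:,1:]*z,-z])@np.array(c["rotation"]).reshape(3,3).T+np.array(c["origin"])
    P[z[:,0]==0]=np.nan
    return P.reshape(h,w,3)
E
python3 - <<'E'
from h import *
for n in("top","scene"):
    p,d,c=cam(n);cv2.imwrite(f"pics/{n}0.png",p[...,::-1]);np.savez(f"{n}0.npz",p=p,d=d)
    print(n,c["origin"],c["rotation"],c["intrinsics"])
s=status.sense();print(s)
E
```

```text
top [-0.08831518  0.18837927  1.59248546] [-0.65316668 -0.13387051  0.14171401  0.73168922] [[598.43530536   0.         324.74393527]
 [  0.         598.43530536 233.2952595 ]
 [  0.           0.           1.        ]]
scene [-0.42606413 -0.49254258  1.05267074] [ 0.80077558  0.368109   -0.20012037 -0.42802579] [[461.86896764   0.         328.07404185]
 [  0.         461.86896764 237.52661763]
 [  0.           0.           1.        ]]
{'time': 0.1, 'joint_pos': array([-1.44211596e+00,  8.79195851e-02,  1.37212692e+00,  3.74420912e-05,
        1.68360197e+00, -1.03108685e-01]), 'joint_velocities': array([-0.00081971, -0.00115359, -0.00331253,  0.00062037,  0.00010675,
        0.00031343]), 'joint_efforts': array([ 2.01806411e-03, -3.53014255e+01, -3.14218354e+01, -2.27522123e-04,
        7.97815475e-03,  8.76154189e-06]), 'tcp_pos': array([ 0.12629564, -0.5348919 ,  0.25522301]), 'orientation': array([-1.02806627e-03,  9.93290977e-01,  1.15637270e-01,  5.46032936e-06]), 'force': array([-0.1561467 , -0.8905628 , -0.15690358]), 'torque': array([ 0.01594743,  0.02123715, -0.04049222]), 'grip_force': 0.0, 'grip_width': 1.001648974239703}
```

View pics/top0.png

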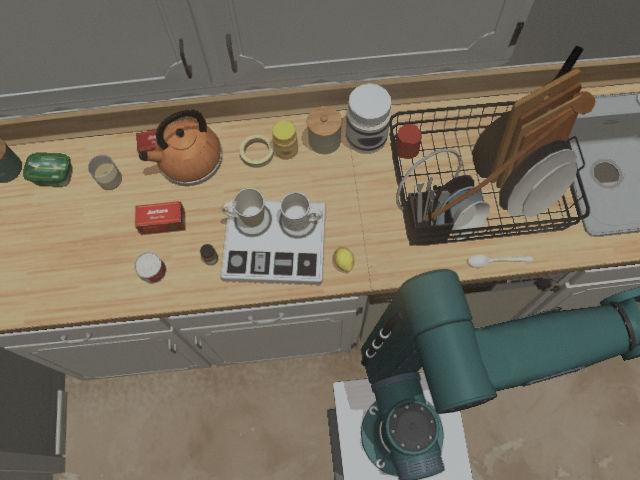

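View pics/scene0.png

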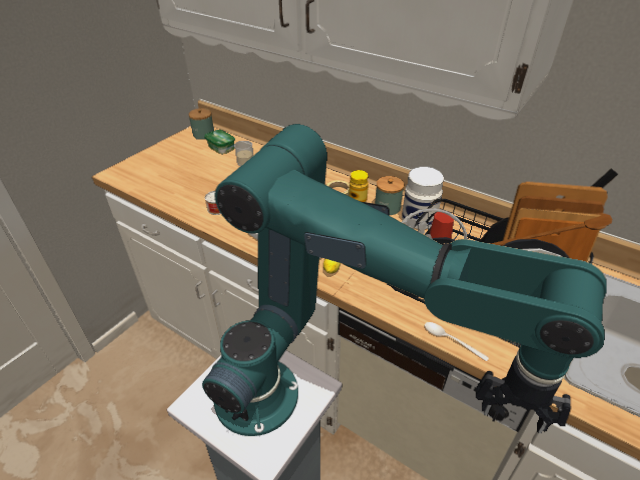

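The top view shows the warmer with its keys in a row around (236–307, 263). The mugs are at (248,208) and (295,212), the lemon at (344,259) and the jar at (208,254). The camera rotation is a quaternion, so I'll fix the helper, then fit the deck and zoom in.

```bash
sed -i 's/np.array(c\["rotation"\]).reshape(3,3)/RR(c)/' h.py; cat >> h.py <<'E'
from scipy.spatial.transform import Rotation as R
def RR(c):
    w,x,y,z=c["rotation"];return R.from_quat([x,y,z,w]).as_matrix()
E
python3 - <<'E'
from h import *
f=np.load("top0.npz");p,d=f["p"],f["d"];c=viewer.camera_info("top")
P=cloud(d,c);Z=P[...,2]
print("table z",np.nanmedian(Z[225:290,100:130]),"deck z",np.nanmedian(Z[240:246,240:310]))
m=np.zeros(Z.shape,bool);m[195:290,215:332]=1
m&=(Z>0.02)
hsv=cv2.cvtColor(p,cv2.COLOR_RGB2HSV)
md=m&(Z>0.035)&(Z<0.08)
n,l,s,_=cv2.connectedComponentsWithStats(md.astype(np.uint8))
k=1+np.argmax(s[1:,4]);q=P[l==k][:,:2]
(cx,cy),wh,a=cv2.minAreaRect(q.astype(np.float32));print("rect",cx,cy,wh,a)
b=cv2.boxPoints(((cx,cy),wh,a));print(b)
for u,v in((236,262),(260,262),(283,264),(307,265)):print(u,v,P[v,u])
cv2.imwrite("pics/c1.png",cv2.resize(p[195:295,200:360,::-1],None,fx=5,fy=5,interpolation=cv2.INTER_CUBIC))
E
```

```text
table z -0.00010029251408361084 deck z 0.04455359242348256
rect 0.5499082207679749 0.27847766876220703 (0.2809642255306244, 0.24227285385131836) 81.47782897949219
[[0.40929097 0.15749814]
 [0.64888877 0.12159522]
 [0.6905255  0.39945722]
 [0.45092767 0.43536013]]
236 262 [0.48698726 0.38411452 0.06102427]
260 262 [0.48115211 0.31931119 0.05661702]
283 264 [0.46815293 0.25731915 0.05677899]
307 265 [0.45697536 0.19263491 0.05911803]
```

View pics/c1.png

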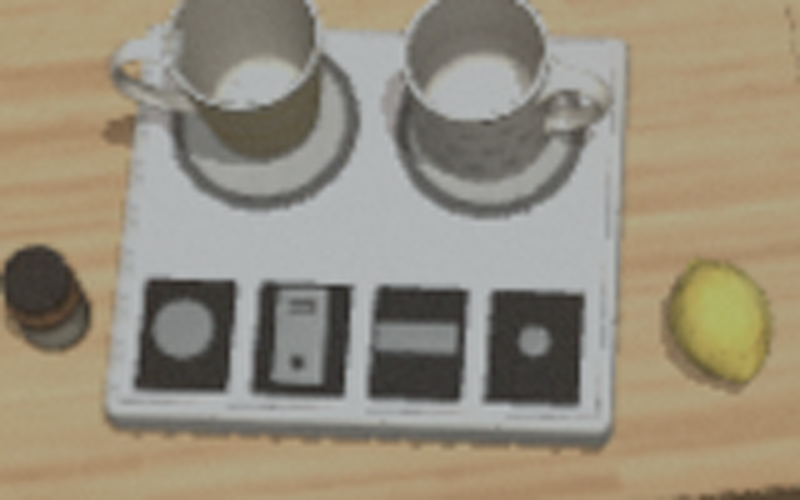

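The crop shows the keys from left to right: large round (182,328), rocker (302,338), start bar (415,338), small round (534,341). The fitted rectangle is 281x242 mm, which matches the size given, with yaw −8.5° and centre (0.550, 0.2785). Now I move across with the fingers shut.

Call:
play_rows(
  rows=[
    [[0.0186, -0.0247, 0, 0, 0, 0, 0], [0.0186, -0.0247, 0, 0, 0, 0, 0], [0.0186, -0.0247, 0, 0, 0, 0, 0], [0.0186, -0.0247, 0, 0, 0, 0, 0], [0.0186, -0.0247, 0, 0, 0, 0, 0], [0.0186, -0.0247, 0, 0, 0, 0, 0], [0.0186, -0.0247, 0, 0, 0, 0, 0], [0.0186, -0.0247, 0, 0, 0, 0, 0], [0.0186, -0.0247, 0, 0, 0, 0, 0], [0.0186, -0.0247, 0, 0, 0, 0, 0], [0.0186, -0.0247, 0, 0, 0, 0, 0], [0.0186, -0.0247, 0, 0, 0, 0, 0]],
  ],
)

```text
time: 1.1
tcp_pos: [0.2755, -0.194, 0.2559]
orientation: [-0.0, 0.993, 0.115, -0.0]
force: [0.4, -0.4, 0.0]
grip_width: -0.002
grip_force: 0.0
```

```bash
python3 - <<'E'
from h import *
f=np.load("top0.npz");p,d=f["p"].astype(float),f["d"];c=viewer.camera_info("top")
g=p.mean(2)
o=np.array(c["origin"])
a=np.radians(-8.52);ex=np.array([np.cos(a),np.sin(a)]);ey=np.array([-ex[1],ex[0]])
for nm,u,v,z,w in(("hot",236.4,260.6,.06,9),("rocker",260.4,262.6,.057,11),("start",283,262.6,.06,10),("warm",306.8,263.2,.06,8)):
    ys,xs=np.mgrid[int(v)-w:int(v)+w+1,int(u)-w+2:int(u)+w-1]
    m=(g[ys,xs]>85)&(g[ys,xs]<185)
    U,V=xs[m].mean(),ys[m].mean();r=world(U,V,1,c)-o;W=o+r*(z-o[2])/r[2]
    q=W[:2]-np.array([.55,.2785]);print(nm,U,V,m.sum(),W.round(4),"local",q@ex,q@ey)
E
```

```text
hot 236.23728813559322 260.22033898305085 118 [0.4925 0.3833 0.06  ] local -0.07243748810617869 0.09513152239559056
rocker 259.67330677290835 260.8366533864542 251 [0.4845 0.3199 0.057 ] local -0.07093556697105999 0.031265722814049206
start 282.9430894308943 260.5609756097561 123 [0.4769 0.2565 0.06  ] local -0.0690304419793717 -0.03260040571679046
warm 306.375 262.65625 32 [0.4636 0.1936 0.06  ] local -0.07290325925705754 -0.09672122619890693
```

The key centroids agree with the fitted layout to within a few mm. Aim points: rocker press (0.500, 0.318), hot key (0.4915, 0.384), start bar (0.473, 0.2575).

Call:
play_rows(
  rows=[
    [[0.021, -0.0279, 0, 0, 0, 0, 0], [0.021, -0.0279, 0, 0, 0, 0, 0], [0.021, -0.0279, 0, 0, 0, 0, 0], [0.021, -0.0279, 0, 0, 0, 0, 0], [0.021, -0.0279, 0, 0, 0, 0, 0], [0.021, -0.0279, 0, 0, 0, 0, 0], [0.021, -0.0279, 0, 0, 0, 0, 0], [0.021, -0.0279, 0, 0, 0, 0, 0], [0.021, -0.0279, 0, 0, 0, 0, 0], [0.021, -0.0279, 0, 0, 0, 0, 0], [0.021, -0.0279, 0, 0, 0, 0, 0], [0.021, -0.0279, 0, 0, 0, 0, 0]],
  ],
)

```text
time: 2.1
tcp_pos: [0.4439, 0.19, 0.2557]
orientation: [0.0, 0.993, 0.116, -0.0]
force: [0.8, 0.4, 0.2]
grip_width: 0.002
grip_force: 0.0
```

Call:
play_rows(
  rows=[
    [[0.021, -0.0279, 0, 0, 0, 0, 0], [0.021, -0.0279, 0, 0, 0, 0, 0], [0.021, -0.0279, 0, 0, 0, 0, 0], [0.021, -0.0279, 0, 0, 0, 0, 0], [0, 0, 0, 0, 0, 5.45, 0], [0, 0, 0, 0, 0, 5.45, 0], [0, 0, 0, 0, 0, 5.45, 0], [0, 0, 0, 0, 0, 5.45, 0], [0, 0, 0, 0, 0, 0, 0]],
  ],
)

```text
time: 2.85
tcp_pos: [0.4997, 0.3162, 0.2553]
orientation: [0.0, 0.997, -0.075, -0.001]
force: [0.1, 0.1, -0.1]
grip_width: 0.001
grip_force: 0.0
```

```bash
python3 - <<'E'
from h import *
s=status.sense();print(s["time"],s["tcp_pos"],s["joint_pos"])
w,x,y,z=s["orientation"];M=R.from_quat([x,y,z,w]).as_matrix();print(M.round(3))
p,d,c=cam("scene");cv2.imwrite("pics/s1.png",p[...,::-1])
E
```

```text
2.85 [0.49970747 0.3161785  0.25530861] [ 4.68309460e-01  1.81001882e-01  1.26785322e+00 -6.98065108e-05
  1.69454920e+00  2.18897516e+00]
[[ 0.989 -0.149 -0.002]
 [-0.149 -0.989 -0.001]
 [-0.001  0.001 -1.   ]]
```

View pics/s1.png

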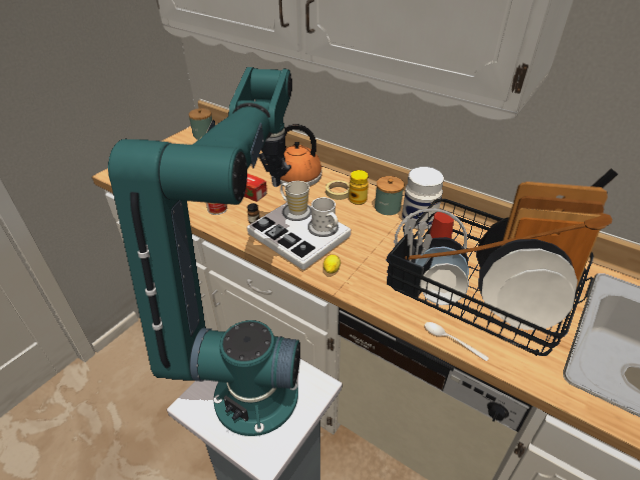

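The scene view shows the gripper above the deck with the keys at (255–305, 222–250) clear. I descend to just above the rocker's far half.

Call:
play_rows(
  rows=[
    [[0, -0.0015, 0.03, 0, 0, 0, 0], [0, 0, 0.03, 0, 0, 0, 0], [0, 0, 0.03, 0, 0, 0, 0], [0, 0, 0.03, 0, 0, 0, 0], [0, 0, 0.02, 0, 0, 0, 0], [0, 0, 0.01, 0, 0, 0, 0], [0, 0, 0.005, 0, 0, 0, 0], [0, 0, 0, 0, 0, 0, 0], [0, 0, 0, 0, 0, 0, 0]],
  ],
)

```text
time: 3.65
tcp_pos: [0.501, 0.3179, 0.1027]
orientation: [-0.001, 0.997, -0.074, 0.001]
force: [-1.2, 0.5, 1.1]
grip_width: 0.0
grip_force: 0.0
```

```bash
python3 - <<'E'
from h import *
for n,(a,b,e,f) in(("scene",(150,290,190,390)),("top",(195,300,200,360))):
    p,d,c=cam(n);cv2.imwrite(f"pics/{n}2.png",cv2.resize(p[a:b,e:f,::-1],None,fx=4,fy=4,interpolation=cv2.INTER_CUBIC))
E
```

```text
(no output)
```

View pics/scene2.png

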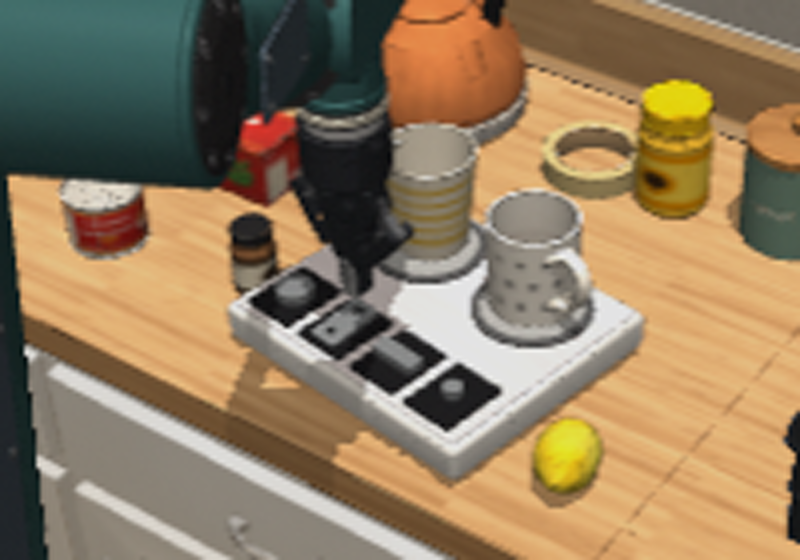

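The crop shows the shut fingertips at (355,292), over the rocker's far half and clear of the mugs. I press gently and watch the force.

Call:
play_rows(
  rows=[
    [[0, 0, 0.005, 0, 0, 0, 0], [0, 0, 0.004, 0, 0, 0, 0], [0, 0, 0.003, 0, 0, 0, 0], [0, 0, 0.002, 0, 0, 0, 0], [0, 0, 0, 0, 0, 0, 0]],
  ],
)

```text
time: 4.17
tcp_pos: [0.4997, 0.3173, 0.0864]
orientation: [0.0, 0.997, -0.074, -0.001]
force: [0.7, 0.1, 0.4]
grip_width: 0.002
grip_force: 0.0
```

Call:
play_rows(
  rows=[
    [[0, 0, 0.002, 0, 0, 0, 0], [0, 0, 0.002, 0, 0, 0, 0], [0, 0, 0, 0, 0, 0, 0]],
  ],
)

```text
time: 4.42
tcp_pos: [0.5006, 0.3176, 0.0834]
orientation: [-0.0, 0.997, -0.074, 0.0]
force: [0.0, -0.9, -0.3]
grip_width: -0.0
grip_force: 0.0
```

Call:
play_rows(
  rows=[
    [[0, 0, 0.002, 0, 0, 0, 0], [0, 0, 0, 0, 0, 0, 0]],
  ],
)

```text
time: 4.58
tcp_pos: [0.5008, 0.3176, 0.0818]
orientation: [-0.0, 0.997, -0.074, 0.001]
force: [1.6, -1.0, 1.1]
grip_width: -0.002
grip_force: 0.7
```

Call:
play_rows(
  rows=[
    [[0, 0, 0.0015, 0, 0, 0, 0], [0, 0, 0, 0, 0, 0, 0]],
  ],
)

```text
time: 4.75
tcp_pos: [0.5011, 0.3176, 0.0807]
orientation: [-0.0, 0.997, -0.074, 0.001]
force: [0.9, -1.8, 3.6]
grip_width: -0.003
grip_force: 2.2
```

Call:
play_rows(
  rows=[
    [[0, 0, 0.0015, 0, 0, 0, 0], [0, 0, 0, 0, 0, 0, 0]],
  ],
)

```text
time: 4.92
tcp_pos: [0.5012, 0.3176, 0.0804]
orientation: [-0.0, 0.997, -0.074, 0.001]
force: [0.8, -3.2, 7.9]
grip_width: 0.001
grip_force: 4.4
```

Call:
play_rows(
  rows=[
    [[0, 0, 0.0015, 0, 0, 0, 0], [0, 0, 0, 0, 0, 0, 0]],
  ],
)

```text
time: 5.08
tcp_pos: [0.5013, 0.3176, 0.0803]
orientation: [-0.0, 0.997, -0.074, 0.002]
force: [-1.0, -4.5, 14.4]
grip_width: 0.002
grip_force: 6.8
```

Call:
play_rows(
  rows=[
    [[0, 0, 0.0015, 0, 0, 0, 0], [0, 0, 0, 0, 0, 0, 0]],
  ],
)

```text
time: 5.25
tcp_pos: [0.5013, 0.3177, 0.0802]
orientation: [-0.001, 0.997, -0.074, 0.002]
force: [-3.3, -4.7, 18.8]
grip_width: 0.001
grip_force: 9.2
```

The tip has reached a hard stop at about 55 mm height, where the on position should be. I lift and look.

Call:
play_rows(
  rows=[
    [[0, 0, -0.02, 0, 0, 0, 0], [0, 0, -0.03, 0, 0, 0, 0], [-0.01, -0.03, -0.02, 0, 0, 0, 0], [0, -0.037, 0, 0, 0, 0, 0], [0, 0, 0, 0, 0, 0, 0], [0, 0, 0, 0, 0, 0, 0]],
  ],
)

```text
time: 5.75
tcp_pos: [0.4992, 0.3866, 0.144]
orientation: [0.001, 0.997, -0.073, -0.001]
force: [-1.1, -0.1, -0.9]
grip_width: 0.001
grip_force: 0.0
```

```bash
python3 - <<'E'
from h import *
f=np.load("top0.npz");C=viewer.camera_info("top")
s=status.sense();print(s["tcp_pos"])
p,d,c=cam("scene");cv2.imwrite("pics/s3.png",cv2.resize(p[190:270,230:350,::-1],None,fx=6,fy=6,interpolation=cv2.INTER_CUBIC))
P=cloud(d,c).reshape(-1,3)
q=P[:,:2]-np.array([.4815,.321]);a=np.radians(-8.52)
lx=q@[np.cos(a),np.sin(a)];ly=q@[-np.sin(a),np.cos(a)]
for x in range(-24,27,6):
    m=(abs(ly)<.009)&(abs(lx-x/1000)<.003)&(P[:,2]>.04)&(P[:,2]<.075);print(x,m.sum(),np.nanmedian(P[m,2]).round(4))
E
```

```text
[0.49917657 0.38664358 0.14403303]
-24 11 0.0496
-18 10 0.0572
-12 4 0.0584
-6 5 0.0594
0 5 0.057
6 4 0.0568
12 5 0.0554
18 4 0.0549
24 4 0.0544
```

View pics/s3.png

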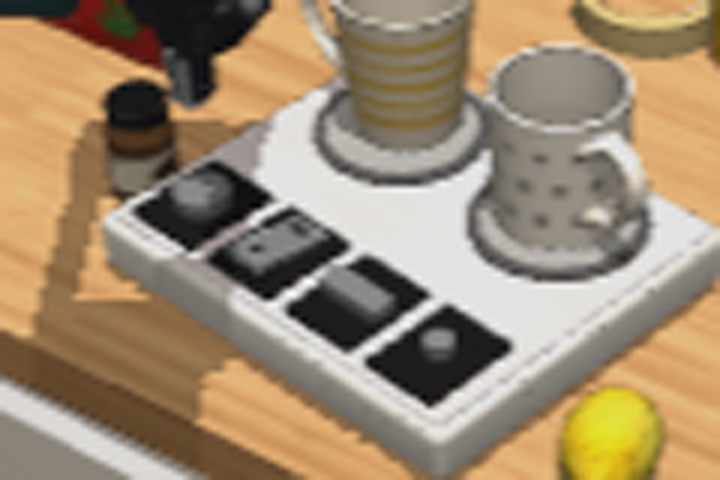

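The rocker's slope is now −0.16 rad, with its far end sunk in the view at (310,232), so it is on. Next is the hot key.

Call:
play_rows(
  rows=[
    [[-0.0072, 0.0037, 0, 0, 0, 0, 0], [0, 0, 0.02, 0, 0, 0, 0], [0, 0, 0.015, 0, 0, 0, 0], [0, 0, 0.01, 0, 0, 0, 0], [0, 0, 0.005, 0, 0, 0, 0], [0, 0, 0.002, 0, 0, 0, 0], [0, 0, 0, 0, 0, 0, 0]],
  ],
)

```text
time: 6.38
tcp_pos: [0.4923, 0.3822, 0.0929]
orientation: [0.0, 0.997, -0.075, -0.0]
force: [-0.2, 0.4, 0.0]
grip_width: -0.001
grip_force: 0.0
```

Call:
play_rows(
  rows=[
    [[0, 0, 0.003, 0, 0, 0, 0], [0, 0, 0.003, 0, 0, 0, 0], [0, 0, 0.002, 0, 0, 0, 0], [0, 0, 0, 0, 0, 0, 0]],
  ],
)

```text
time: 6.72
tcp_pos: [0.4926, 0.3828, 0.0852]
orientation: [-0.0, 0.997, -0.074, 0.0]
force: [0.4, -0.3, 0.2]
grip_width: 0.002
grip_force: 0.0
```

Call:
play_rows(
  rows=[
    [[0, 0, 0.002, 0, 0, 0, 0], [0, 0, 0.002, 0, 0, 0, 0], [0, 0, 0, 0, 0, 0, 0]],
  ],
)

```text
time: 6.97
tcp_pos: [0.4927, 0.3829, 0.0814]
orientation: [-0.0, 0.997, -0.074, 0.0]
force: [0.3, -0.1, 1.0]
grip_width: 0.001
grip_force: 0.3
```

Call:
play_rows(
  rows=[
    [[0, 0, 0.002, 0, 0, 0, 0], [0, 0, 0.001, 0, 0, 0, 0], [0, 0, 0, 0, 0, 0, 0]],
  ],
)

```text
time: 7.22
tcp_pos: [0.4928, 0.3828, 0.0782]
orientation: [-0.0, 0.997, -0.074, 0.0]
force: [0.8, 0.1, 1.5]
grip_width: -0.001
grip_force: 0.5
```

Call:
play_rows(
  rows=[
    [[0, 0, 0.002, 0, 0, 0, 0], [0, 0, 0, 0, 0, 0, 0]],
  ],
)

```text
time: 7.38
tcp_pos: [0.4928, 0.3829, 0.077]
orientation: [-0.0, 0.997, -0.074, 0.0]
force: [0.3, 0.1, 5.4]
grip_width: 0.001
grip_force: 2.5
```

Call:
play_rows(
  rows=[
    [[0, 0, 0.002, 0, 0, 0, 0], [0, 0, 0, 0, 0, 0, 0]],
  ],
)

```text
time: 7.55
tcp_pos: [0.4928, 0.3829, 0.0769]
orientation: [-0.0, 0.997, -0.074, 0.001]
force: [-4.0, -2.6, 11.0]
grip_width: -0.002
grip_force: 5.6
```

Call:
play_rows(
  rows=[
    [[0, 0, 0.0015, 0, 0, 0, 0], [0, 0, 0, 0, 0, 0, 0]],
  ],
)

```text
time: 7.72
tcp_pos: [0.4928, 0.3829, 0.0768]
orientation: [-0.0, 0.997, -0.074, 0.001]
force: [-5.4, -3.7, 15.0]
grip_width: 0.003
grip_force: 8.0
```

It has bottomed at 52 mm, which is the fully-down height. I lift, move over the start bar and check the key stayed down.

Call:
play_rows(
  rows=[
    [[0, 0, -0.02, 0, 0, 0, 0], [0, 0, -0.03, 0, 0, 0, 0], [0, 0, -0.02, 0, 0, 0, 0], [-0.001, 0.032, 0, 0, 0, 0, 0], [0, 0.032, 0, 0, 0, 0, 0], [0, 0.032, 0, 0, 0, 0, 0], [0, 0.031, 0, 0, 0, 0, 0], [0, 0, 0, 0, 0, 0, 0], [0, 0, 0, 0, 0, 0, 0]],
  ],
)

```text
time: 8.47
tcp_pos: [0.4724, 0.2561, 0.1423]
orientation: [0.0, 0.997, -0.076, -0.0]
force: [-0.1, 0.4, 0.4]
grip_width: -0.006
grip_force: 0.0
```

```bash
python3 - <<'E'
from h import *
s=status.sense();print(s["tcp_pos"])
p,d,c=cam("scene");cv2.imwrite("pics/s4.png",cv2.resize(p[180:270,230:350,::-1],None,fx=6,fy=6,interpolation=cv2.INTER_CUBIC))
P=cloud(d,c).reshape(-1,3)
for n,x,y in(("hot",.4915,.384),("far rocker",.5,.318),("near rocker",.464,.3235),("warm",.459,.1943)):
    m=(np.hypot(P[:,0]-x,P[:,1]-y)<.008)&(P[:,2]<.075);print(n,m.sum(),np.nanmedian(P[m,2]).round(4))
E
```

```text
[0.47239943 0.25605024 0.14231391]
hot 10 0.0521
far rocker 9 0.0566
near rocker 18 0.0584
warm 21 0.0528
```

View pics/s4.png

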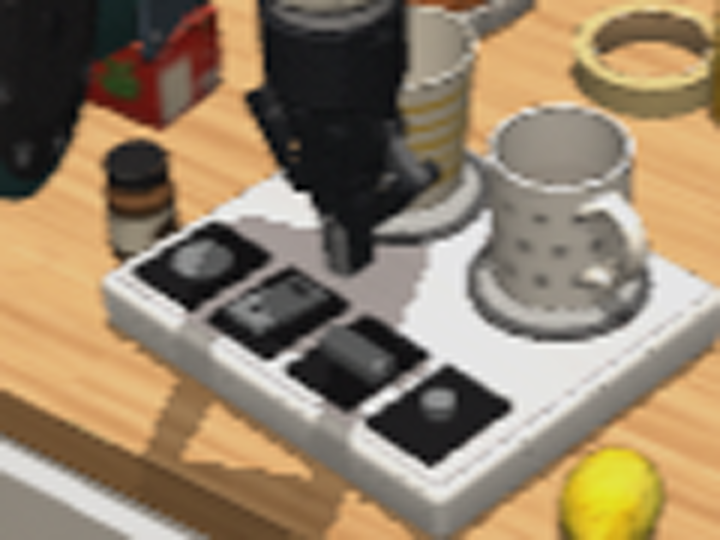

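The hot key is down (height 0.052, flush at (205,258)), the rocker is still on, and the small key is up. Now the start bar.

Call:
play_rows(
  rows=[
    [[0.001, -0.001, 0.02, 0, 0, 0, 0], [0, 0, 0.015, 0, 0, 0, 0], [0, 0, 0.01, 0, 0, 0, 0], [0, 0, 0.005, 0, 0, 0, 0], [0, 0, 0.003, 0, 0, 0, 0], [0, 0, 0.003, 0, 0, 0, 0], [0, 0, 0, 0, 0, 0, 0]],
  ],
)

```text
time: 9.1
tcp_pos: [0.474, 0.2585, 0.0867]
orientation: [-0.0, 0.997, -0.074, 0.0]
force: [0.4, -0.2, -0.0]
grip_width: -0.001
grip_force: 0.0
```

Call:
play_rows(
  rows=[
    [[0, 0, 0.002, 0, 0, 0, 0], [0, 0, 0.002, 0, 0, 0, 0], [0, 0, 0.002, 0, 0, 0, 0], [0, 0, 0, 0, 0, 0, 0]],
  ],
)

```text
time: 9.43
tcp_pos: [0.4745, 0.2585, 0.0815]
orientation: [-0.001, 0.997, -0.074, 0.001]
force: [-0.3, -0.4, 3.4]
grip_width: 0.001
grip_force: 1.4
```

Call:
play_rows(
  rows=[
    [[0, 0, 0.002, 0, 0, 0, 0], [0, 0, 0.002, 0, 0, 0, 0], [0, 0, 0, 0, 0, 0, 0]],
  ],
)

```text
time: 9.68
tcp_pos: [0.4746, 0.2585, 0.0773]
orientation: [-0.001, 0.997, -0.074, 0.001]
force: [0.7, 1.3, 4.8]
grip_width: -0.004
grip_force: 2.3
```

Call:
play_rows(
  rows=[
    [[0, 0, 0.002, 0, 0, 0, 0], [0, 0, 0, 0, 0, 0, 0]],
  ],
)

```text
time: 9.85
tcp_pos: [0.4746, 0.2585, 0.0769]
orientation: [-0.001, 0.997, -0.074, 0.001]
force: [-3.3, -0.9, 11.1]
grip_width: -0.005
grip_force: 5.6
```

Call:
play_rows(
  rows=[
    [[0, 0, 0.0015, 0, 0, 0, 0], [0, 0, 0, 0, 0, 0, 0]],
  ],
)

```text
time: 10.02
tcp_pos: [0.4746, 0.2585, 0.0769]
orientation: [-0.001, 0.997, -0.074, 0.001]
force: [-3.7, -1.0, 17.1]
grip_width: -0.003
grip_force: 8.6
```

The start bar bottomed at 52 mm. I let it up and back off clear.

Call:
play_rows(
  rows=[
    [[0, 0, -0.015, 0, 0, 0, 0], [0, 0, -0.03, 0, 0, 0, 0], [0, 0, -0.04, 0, 0, 0, 0], [0, 0, -0.04, 0, 0, 0, 0], [-0.02, 0, -0.03, 0, 0, 0, 0], [-0.02, 0, 0, 0, 0, 0, 0], [-0.02, 0, 0, 0, 0, 0, 0], [0, 0, 0, 0, 0, 0, 0], [0, 0, 0, 0, 0, 0, 0], [0, 0, 0, 0, 0, 0, 0]],
  ],
)

```text
time: 10.85
tcp_pos: [0.4145, 0.2667, 0.2273]
orientation: [0.001, 0.997, -0.074, -0.001]
force: [-0.1, 0.2, -0.2]
grip_width: 0.002
grip_force: 0.0
```

```bash
python3 - <<'E'
from h import *
s=status.sense();print(s["tcp_pos"],s["time"])
p,d,c=cam("scene");cv2.imwrite("pics/s5.png",cv2.resize(p[180:280,230:360,::-1],None,fx=6,fy=6,interpolation=cv2.INTER_CUBIC))
E
```

```text
[0.41449976 0.26665018 0.22728369] 10.85
```

View pics/s5.png

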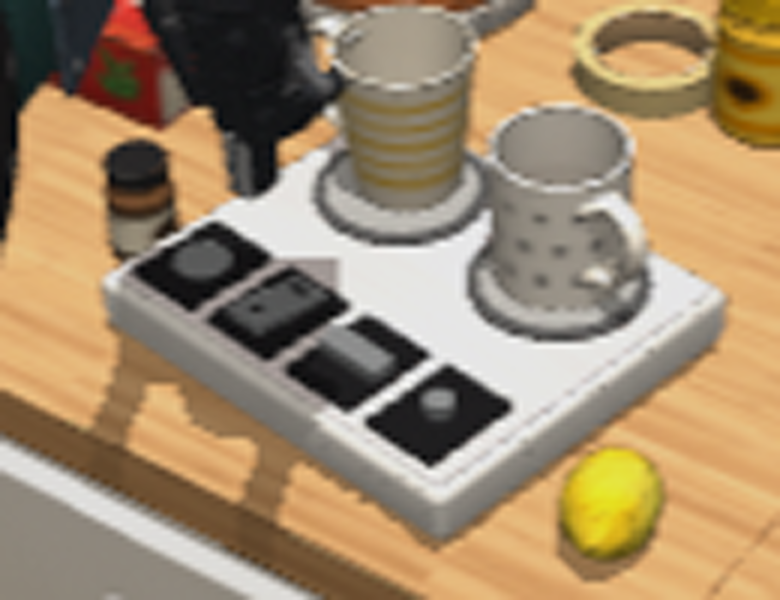

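The final view shows the hot key flush at (203,258), the rocker on at (275,300), and the start bar back up at (355,345). The small key is up at (438,402), and the mugs, jar and lemon are where they were.

```bash
python3 -c "
from workcell import workorder
print(workorder.finish_job())"
```

```text
the job is handed in; nothing more can be done
None
```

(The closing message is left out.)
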